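# Set a nest plate square in its fixture, clamp it and load the blanks

## Robot

A 6-joint arm with a two-finger parallel gripper is mounted at the origin on the work surface. World frame = base frame: x ahead of the robot, y to its left, z up, the work surface at z = 0. Lengths are in m, angles in rad, forces in N, time in s.
With the tool pointing down it reaches from about 0.25 to 0.8 m from the base axis. Payload 3.9 kg.
Tool frame: the origin (TCP) lies midway between the tips of the shut fingers; the grasp point (between the pads) lies 19 mm behind it (grasp_offset is the z of the grasp point in the tool frame, in m); z points along the fingers, x is the direction in which the jaws open and shut, and the axes are right-handed (so a half turn about z gives the same grasp; the last joint's range is limited). The gripper opens to 85 mm and grips with 20 to 120 N. Pads are 22 mm wide; open, the fingers measure 114 mm over their backs; the gripper's body (76 mm by 85 mm) begins 54 mm behind the grasp point. The pads swing forward as they close: fully open they stand 13 mm farther back than shut.
Start: joints at [-1.291, 0.26, -0.138, 1.173, 0, 1.571], TCP at [0.145, -0.505, 0.231] pointing down, gripper open.
Joint ranges: [-2.78, 2.78], [-0.83, 1.72], [-1.28, 1.37], [-1.9, 2.12], [-1.57, 1.48], [-3.14, 3.14]. Speed limits (rad/s): [2.57, 2.57, 3.14, 3.14, 3.14, 3.14].

## Interface

Orientations are given as a rotation vector (axis times angle).
In Python, from bench import goto, move_l, move_j, grip, hold, ik, snapshot, MotionError, job_done, get_clock, get_joints, get_qd, get_joint_torque, get_tcp_pos, get_eef_rot, get_wrist_force, get_torque, get_gripper_width, grasp_offset gives the robot as it stands. Calls block until the motion is done:
- goto(position, orientation): joint-space move of the TCP to a pose.
- move_l(position, ori=None, rate=0.15, stop_force=None): straight line of the TCP; ori=None keeps the orientation; rate is the mean speed in m/s. With stop_force (N) it stops when the force on the tool has changed by that much, and returns True; else False.
- move_j(angles): joint-space move.
- grip(opening, grip_force=None): opening from 0.0 (shut) to 1.0 (fully open); grip_force is the grip in N (None keeps the last); returns when the fingers have stopped.
- hold(seconds).
- ik(position, orientation): joint angles nearest the present ones, or None.
- snapshot(name): name is "side" or "top" or "wrist"; returns a dict with "frame" (480x640x3 uint8, blue, green, red), "K" (3x3 intrinsics, pixels), "cam_to_world" (4x4, takes a point from camera to world coordinates). Camera axes: x right, y down, z forward; pixel columns grow to the right and rows downward; lengths in m; the calibration is good to about 2 mm. A picture is of the moment at which its call begins. There is no depth.
A pose or a line that the arm cannot do raises MotionError and nothing moves.
- job_done(): hands the job in, once; it reports no verdict.
Readings, each from a call of its own:
- get_clock(): time.
- get_joints(): joint angles.
- get_qd(): joint speeds.
- get_joint_torque(): joint torques, N m.
- get_tcp_pos(): TCP position.
- get_eef_rot(): TCP orientation.
- get_wrist_force(): force on the tool from outside, world axes, zero at the start.
- get_torque(): the same for the moment, N m.
- get_gripper_width(): opening from 0.0 (shut) to 1.0 (fully open).
Only numpy, scipy, OpenCV 4.12 (cv2) and the standard library are available. Lean on these libraries where they do the work, as an engineer would, in place of code of your own. Each camera call takes 0.05 s, during which the arm holds its last target.

## Task

Set up the machining fixture: take the brass drift from its tray and, touching the loose aluminium nest plate only with the held drift, nudge it on the fixture bed until it lies flush against both the far stop and the left stop. Then push the spokes of the star nut round clockwise until the strap holds the plate down tight, and only then load every steel blank from the mat, one to a pocket, seated flat on the pocket floor. Finish with the drift lying back in its tray and the plate still flush and clamped; leave the hammer, the square and the oil tin where they are.

Things in the scene. Friction and masses are not known exactly. Their poses are not given: they have to be found in the camera images.
- fixture: The fixed dark steel fixture base, 210 x 325 mm, its bed (top face) 20 mm above the bench and open on the robot's side and on the right. Origin on the bench under the stops' inner corner; axes as stop_corner's. In this frame the bed reaches from x = -175 to +35 and y = -205 to +120 mm; the stud with strap and star nut stands at x = -50, y = +55 mm, behind the left stop.
- stop_corner (a point): Inner square corner of the two steel stops, level with the bed (20 mm above the bench). Its x axis points away from the robot along the left stop, y left along the far stop, turned with the fixture (up to 0.12 rad). The far stop's face is the plane x = 0 (y = -150 to -10 mm), the left stop's face is y = 0 (x = -135 to -10 mm). Both stops are 14 mm wide and 10 mm high.
- nest: Loose aluminium nest plate, 100 mm (x) by 130 mm (y), 12 mm thick, 0.4 kg, with four round pockets. Starts flat on the bed, 20 to 55 mm from each stop, turned up to 0.2 rad; slides under a push of a few newtons. Origin at the centre of its underside. Far edge x = +50, left edge y = +65 mm; when flush its origin is at x = -50, y = -65 mm of stop_corner with parallel axes.
- far_edge_l (a point): Point on the nest plate's far edge, 10 mm from its left end, at half thickness; axes as the plate's.
- far_edge_r (a point): Point on the nest plate's far edge, 10 mm from its right end, at half thickness; axes as the plate's.
- left_edge_far (a point): Point on the nest plate's left edge, 10 mm from its far end, at half thickness; axes as the plate's.
- left_edge_near (a point): Point on the nest plate's left edge, 10 mm from its near end, at half thickness; axes as the plate's.
- pocket0 (a point): Centre of the mouth of a pocket, level with the nest plate's top face (12 mm above its underside): near row, right one. Round, 29 mm wide, 7 mm deep (floor 5 mm above the plate's underside), 1 mm chamfer; pockets are 52 mm apart. Axes as the plate's.
- pocket1 (a point): Centre of the mouth of a pocket, level with the nest plate's top face (12 mm above its underside): near row, left one. Round, 29 mm wide, 7 mm deep (floor 5 mm above the plate's underside), 1 mm chamfer; pockets are 52 mm apart. Axes as the plate's.
- pocket2 (a point): Centre of the mouth of a pocket, level with the nest plate's top face (12 mm above its underside): far row, right one. Round, 29 mm wide, 7 mm deep (floor 5 mm above the plate's underside), 1 mm chamfer; pockets are 52 mm apart. Axes as the plate's.
- pocket3 (a point): Centre of the mouth of a pocket, level with the nest plate's top face (12 mm above its underside): far row, left one. Round, 29 mm wide, 7 mm deep (floor 5 mm above the plate's underside), 1 mm chamfer; pockets are 52 mm apart. Axes as the plate's.
- capstan (a joint): Turn of the four-spoked star nut about its upright stud, rad, growing clockwise seen from above. Starts at 0 to 0.9; the strap sinks 1.33 mm per rad and meets the plate at about 6.0; the nut stops dead at 7.0, and above 6.4 it is tight. At 0 the spokes point along +x, +y, -x and -y of the fixture. It stays where it is left; turning takes about 4 N at 42 mm from the axis.
- capstan_hub (a point): Point on the star nut's axis at mid-height of its spokes (about 81 mm above the bench when loose, sinking 9 mm when tight). Hub 32 mm thick, rising 13 mm above this point; the stud's end in it is up to 109 mm above the bench. Spokes: level steel rods 8 mm thick with black balls 17 mm wide, 56 mm from the axis. Free height under the spokes down to the strap: 23 mm.
- strap: Clamp strap under the star nut: level bright steel bar 34 mm wide (x), 125 mm long (y), 14 mm thick; origin on the stud's axis at its underside, axes as the fixture's. Its toe reaches over the left stop to 20 mm inside it (x = -67 to -33, y down to -20 mm of stop_corner). It starts about 19 mm above the bed, so that the plate passes under it, and sinks with the nut.
- drift: The brass drift: a plain square bar 18 x 18 x 120 mm, 0.33 kg, long axis = its x; origin at its middle. Starts lying lengthwise in the tray.
- tray: The drift's tray: fixed grey sheet steel, 165 mm (x) by 104 mm (y) outside, walls 3 mm thick, 10 mm high over all, floor 3 mm thick; origin at the centre of its underside. It stands left or right of the fixture.
- mat: The rubber mat for the blanks: fixed, 150 x 150 x 3 mm; origin at the centre of its underside. It lies on the other side of the fixture from the tray.
- blank0: A turned steel blank: solid cylinder 26 mm in diameter, 20 mm high, 83 g, with small bevels; origin at its middle, z along the cylinder's axis. Starts standing on the mat; two to four of the blanks are there, the others absent.
- blank1: A turned steel blank: solid cylinder 26 mm in diameter, 20 mm high, 83 g, with small bevels; origin at its middle, z along the cylinder's axis. Starts standing on the mat; two to four of the blanks are there, the others absent.
- blank2: A turned steel blank: solid cylinder 26 mm in diameter, 20 mm high, 83 g, with small bevels; origin at its middle, z along the cylinder's axis. Starts standing on the mat; two to four of the blanks are there, the others absent.
- blank3: A turned steel blank: solid cylinder 26 mm in diameter, 20 mm high, 83 g, with small bevels; origin at its middle, z along the cylinder's axis. Starts standing on the mat; two to four of the blanks are there, the others absent.
- hammer: Bystander: a small hammer (200 mm) lying on the bench to the right beyond the fixture, to be left alone. Origin under its middle.
- square: Bystander: an engineer's square (steel, 150 x 100 mm) lying flat to the left beyond the fixture, to be left alone. Origin under its thick leg.
- oil_tin: Bystander: a grey oil tin 60 mm wide, 110 mm high, standing beyond the fixture, to be left alone. Origin under its middle.
There are look-alikes about, which are no part of the job. What is shaped like the blank0 but green or red is not meant.

How it is judged:
On the way, in this order (a step that is already met when the one before it is completed fails the run):
1. the nest plate lies flush against both stops (both ends of each edge within 2 mm) (x of each of far_edge_l, far_edge_r in the frame of stop_corner above -0.002 m and y of each of left_edge_far, left_edge_near in the frame of stop_corner above -0.002 m), for 0.2 s.
2. the plate, still flush, is clamped: the star nut turned past 6.4 rad and the strap pressing on the plate (all of step 1 and value of joint capstan above 6.4 rad and contact force between strap and nest above 3 N), for 0.2 s.
3. every blank sits flat in a pocket of its own (((horizontal distance between blank0 and pocket0 below 0.003 m and z of blank0 in the frame of pocket0 below 0.005 m) or (horizontal distance between blank0 and pocket1 below 0.003 m and z of blank0 in the frame of pocket1 below 0.005 m) or (horizontal distance between blank0 and pocket2 below 0.003 m and z of blank0 in the frame of pocket2 below 0.005 m) or (horizontal distance between blank0 and pocket3 below 0.003 m and z of blank0 in the frame of pocket3 below 0.005 m)) and ((horizontal distance between blank1 and pocket0 below 0.003 m and z of blank1 in the frame of pocket0 below 0.005 m) or (horizontal distance between blank1 and pocket1 below 0.003 m and z of blank1 in the frame of pocket1 below 0.005 m) or (horizontal distance between blank1 and pocket2 below 0.003 m and z of blank1 in the frame of pocket2 below 0.005 m) or (horizontal distance between blank1 and pocket3 below 0.003 m and z of blank1 in the frame of pocket3 below 0.005 m)) and ((horizontal distance between blank2 and pocket0 below 0.003 m and z of blank2 in the frame of pocket0 below 0.005 m) or (horizontal distance between blank2 and pocket1 below 0.003 m and z of blank2 in the frame of pocket1 below 0.005 m) or (horizontal distance between blank2 and pocket2 below 0.003 m and z of blank2 in the frame of pocket2 below 0.005 m) or (horizontal distance between blank2 and pocket3 below 0.003 m and z of blank2 in the frame of pocket3 below 0.005 m)) and ((horizontal distance between blank3 and pocket0 below 0.003 m and z of blank3 in the frame of pocket0 below 0.005 m) or (horizontal distance between blank3 and pocket1 below 0.003 m and z of blank3 in the frame of pocket1 below 0.005 m) or (horizontal distance between blank3 and pocket2 below 0.003 m and z of blank3 in the frame of pocket2 below 0.005 m) or (horizontal distance between blank3 and pocket3 below 0.003 m and z of blank3 in the frame of pocket3 below 0.005 m)) and (angle between blank0's own z axis and vertical below 0.12 rad or angle between blank0's own z axis and vertical above 3.02 rad) and (angle between blank1's own z axis and vertical below 0.12 rad or angle between blank1's own z axis and vertical above 3.02 rad) and (angle between blank2's own z axis and vertical below 0.12 rad or angle between blank2's own z axis and vertical above 3.02 rad) and (angle between blank3's own z axis and vertical below 0.12 rad or angle between blank3's own z axis and vertical above 3.02 rad)), for 0.2 s.
At the end, for the whole second after the job is handed in: Plate within 2 mm of both stops at both ends of each edge; nut past 6.4 rad, strap pressing over 3 N; each blank at rest, upright (0.12 rad), within 3 mm of the centre of a pocket of its own, its middle less than 5 mm above the mouth; drift at rest on the floor of its tray (all of step 2 and all of step 3 and linear speed of each of blank0, blank1, blank2, blank3, drift below 0.02 m/s and x of drift in the frame of tray between -0.03 and 0.03 m and y of drift in the frame of tray between -0.045 and 0.045 m and z of drift in the frame of tray below 0.016 m); the robot touches nothing.
It fails at once if the gripper or arm touches the nest plate before it is clamped (contact force between any of the fingers, the arm and nest above 1 N and value of joint capstan below 6 rad).
It fails at once if a blank touches the nest plate before it is clamped (contact force between any of blank0, blank1, blank2, blank3 and nest above 0.3 N and value of joint capstan below 6 rad).
It fails at once if the hammer, the square or the oil tin is disturbed (moved over 20 mm) (distance of any of hammer, square, oil_tin from where it was at the start of the episode above 0.02 m).
Of blank0, blank1, blank2, blank3 only 2 to 4 are there at a start; the rules pass over those that are not, and their reading is None.
At some moment in a run one of blank0, blank1, blank2, blank3, drift may be knocked a few centimetres aside while the robot is not near it.
Once in a run the grip may slacken for a moment while it holds something.
It also fails if it takes over 210 s, if anything falls off the work surface, if the arm or the gripper's body presses on something with over 40 N, if the wrist force passes 120 N, or if a joint passes its speed limit or range.

## Working session

There is one attempt and no reset: what is moved stays moved. The work goes in short steps, each a Python script; the robot and the scene stay as the last script left them, time stands still between calls to the robot, and variables do not carry over. Pictures are saved under pics/ and viewed, and the job is handed in when it is done.

```bash
ls; mkdir -p pics
python3 - <<'E'
from bench import *
import cv2
print(get_clock(),get_joints(),get_tcp_pos(),get_eef_rot(),get_gripper_width(),grasp_offset)
for n in("top","side","wrist"):
    s=snapshot(n);cv2.imwrite(f"pics/{n}0.png",s["frame"]);print(n,s["K"].tolist(),s["cam_to_world"].round(4).tolist())
E
```

```text
pics
0.0 [-1.29101837e+00  2.60702989e-01 -1.39412986e-01  1.17264930e+00
  2.12383133e-05  1.57078324e+00] [ 0.1447931  -0.50392969  0.23043831] [-2.50853575e+00  1.88925885e+00  2.44949772e-03] 0.9983483601933483 -0.0187
top [[441.3892168316338, 0.0, 318.6698888209831], [0.0, 441.3892168316338, 233.87319417086226], [0.0, 0.0, 1.0]] [[0.0268, -0.9777, 0.2081, 0.3756], [-0.9996, -0.0258, 0.0078, -0.038], [-0.0023, -0.2083, -0.9781, 1.1625], [0.0, 0.0, 0.0, 1.0]]
side [[477.3169062490338, 0.0, 319.44352184166695], [0.0, 477.3169062490338, 243.38254257688283], [0.0, 0.0, 1.0]] [[0.8685, -0.2555, 0.4249, 0.1678], [-0.4957, -0.4619, 0.7355, -0.7857], [0.0083, -0.8494, -0.5278, 0.6107], [0.0, 0.0, 0.0, 1.0]]
wrist [[379.504572936357, 0.0, 322.4466767819406], [0.0, 379.504572936357, 236.7630617807936], [0.0, 0.0, 1.0]] [[0.2752, -0.9159, -0.2923, 0.2205], [-0.9614, -0.2627, -0.0821, -0.483], [-0.0016, 0.3036, -0.9528, 0.3723], [0.0, 0.0, 0.0, 1.0]]
```

View pics/top0.png

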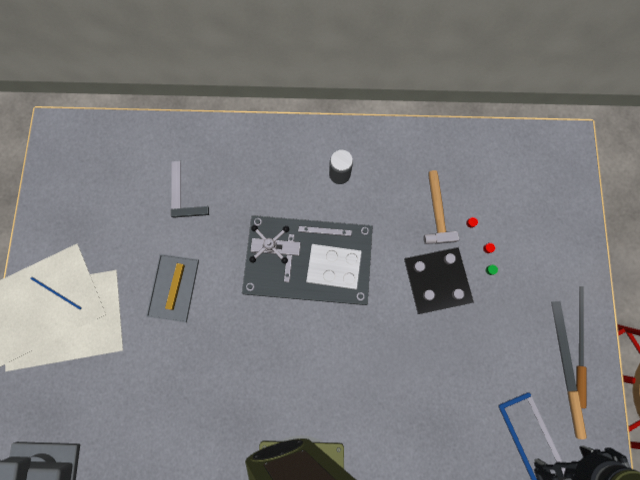

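View pics/side0.png

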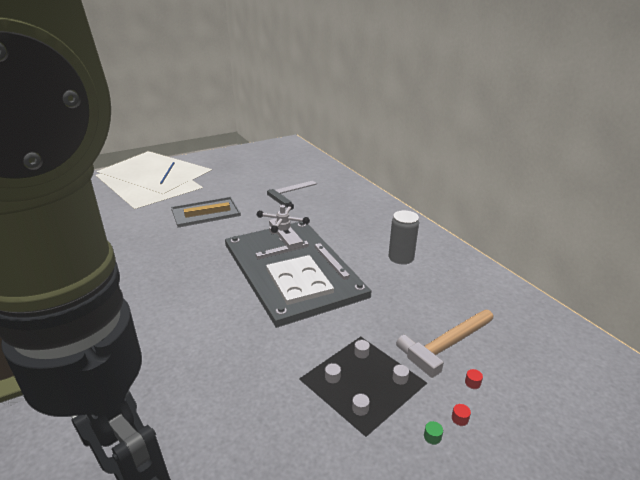

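View pics/wrist0.png

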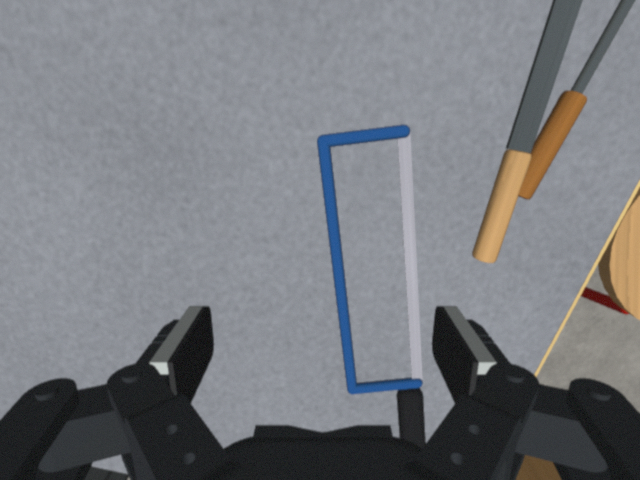

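```bash
cat > h.py <<'E'
from bench import *
import numpy as np, cv2
from scipy.spatial.transform import Rotation as R
def rot(a):  # tool down, jaw (x) axis at yaw a
    c,s=np.cos(a),np.sin(a)
    return R.from_matrix(np.array([[c,s,0],[s,-c,0],[0,0,-1.]])).as_rotvec()
def yaw():
    m=R.from_rotvec(get_eef_rot()).as_matrix();return np.arctan2(m[1,0],m[0,0])
def px2w(s,uv,z):
    T=s["cam_to_world"];d=T[:3,:3]@np.linalg.inv(s["K"])@np.array([uv[0],uv[1],1.]);o=T[:3,3]
    return o+d*(z-o[2])/d[2]
def w2px(s,p):
    T=s["cam_to_world"];c=T[:3,:3].T@(np.asarray(p,float)-T[:3,3]);q=s["K"]@c;return q[:2]/q[2]
def snap(name,fn):
    s=snapshot(name);cv2.imwrite(f"pics/{fn}.png",s["frame"])
    import pickle;pickle.dump(s,open(f"pics/{fn}.pkl","wb"));return s
def load(fn):
    import pickle;return pickle.load(open(f"pics/{fn}.pkl","rb"))
E
python3 - <<'E'
from h import *
s=snap("top","top1");w=snap("wrist","wrist1")
T=np.eye(4);T[:3,:3]=R.from_rotvec(get_eef_rot()).as_matrix();T[:3,3]=get_tcp_pos()
C=np.linalg.inv(T)@w["cam_to_world"];print(C.round(4))
np.save("C.npy",C)
for n,uv,z in [("UL",(251,215),.02),("UR",(372,224),.02),("LL",(243,294),.02),("LR",(368,305),.02),
 ("tray",(173,288),.005),("dr1",(178,264),.021),("dr2",(170,309),.021),("b",(420,266),.023),("b",(450,259),.023),("b",(429,295),.023),("b",(460,294),.023),("hub",(268,243),.09)]:
    print(n,px2w(s,uv,z).round(4))
E
```

```text
[[ 1.000e+00 -9.000e-04 -4.000e-04  4.000e-04]
 [ 1.000e-03  9.528e-01  3.036e-01 -7.860e-02]
 [ 1.000e-04 -3.036e-01  9.528e-01 -1.416e-01]
 [ 0.000e+00  0.000e+00  0.000e+00  1.000e+00]]
UL [0.6655 0.1533 0.02  ]
UR [ 0.6493 -0.1699  0.02  ]
LL [0.4555 0.1615 0.02  ]
LR [ 0.4361 -0.16    0.02  ]
tray [0.4672 0.3482 0.005 ]
dr1 [0.5285 0.3358 0.021 ]
dr2 [0.4124 0.3454 0.021 ]
b [ 0.5397 -0.2943  0.023 ]
b [ 0.5602 -0.3728  0.023 ]
b [ 0.4654 -0.3158  0.023 ]
b [ 0.4701 -0.3953  0.023 ]
hub [0.5774 0.0953 0.09  ]
```

Run:
```python
from h import *
goto([0.57,0.02,0.22],rot(-np.pi/2));print(get_joints(),get_clock())
hold(.3);snap("wrist","fix1")
goto([0.48,0.33,0.2],rot(-np.pi/2));print(get_joints(),get_clock())
hold(.3);snap("wrist","tray1")
```

```text
[ 3.46386857e-02  3.42550029e-01 -4.86997614e-02  1.17957817e+00
 -1.03543641e-04 -3.10640849e+00] 4.125
[ 6.00967284e-01  3.72153819e-01 -5.61983463e-02  1.14234870e+00
 -6.44568109e-04 -2.53959256e+00] 5.7
```

View pics/fix1.png

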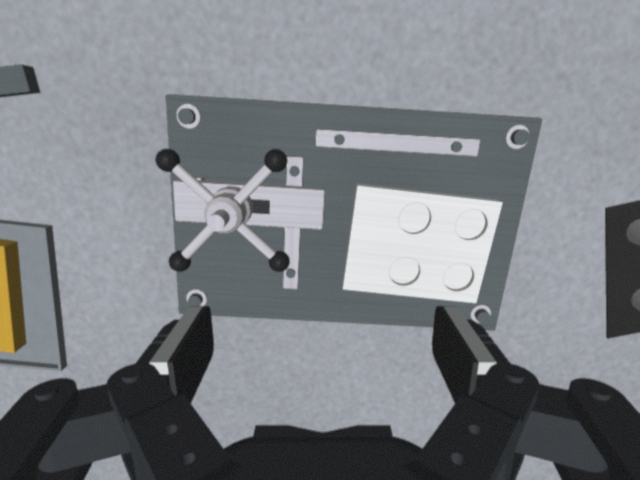

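View pics/tray1.png

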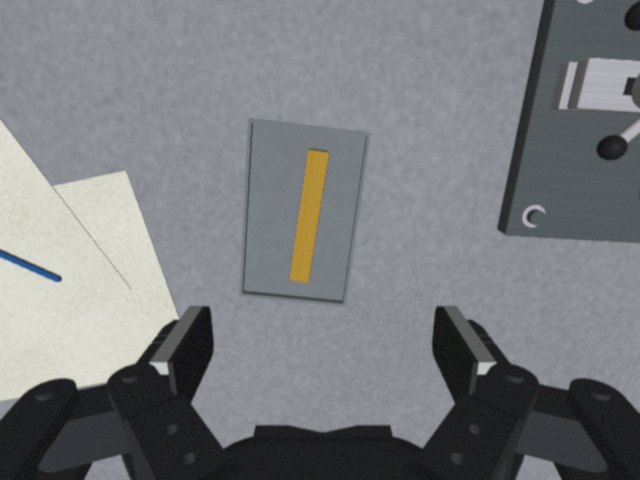

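Run:
```python
from h import *
s=load("fix1");f=s["frame"]
cv2.imwrite("pics/fix1z.png",cv2.resize(f[85:335,155:555],None,fx=2,fy=2,interpolation=cv2.INTER_CUBIC))
t=load("tray1");hsv=cv2.cvtColor(t["frame"],cv2.COLOR_BGR2HSV)
m=cv2.inRange(hsv,(15,120,60),(35,255,255))
c=max(cv2.findContours(m,0,1)[0],key=cv2.contourArea)
box=cv2.boxPoints(cv2.minAreaRect(c));print(box)
for p in box: print(px2w(t,p,.021).round(4))
for p in [(250,119),(368,131),(243,292),(344,302)]: print("tray",px2w(t,p,.01).round(4))
```

```text
[[287.6054  278.83243]
 [308.2243  148.24594]
 [328.55945 151.45676]
 [307.94055 282.04324]]
[0.4165 0.3612 0.021 ]
[0.5338 0.3406 0.021 ]
[0.5311 0.3238 0.021 ]
[0.4132 0.3426 0.021 ]
tray [0.5569 0.3893 0.01  ]
tray [0.547  0.2904 0.01  ]
tray [0.398  0.4057 0.01  ]
tray [0.387  0.3083 0.01  ]
```

View pics/fix1z.png

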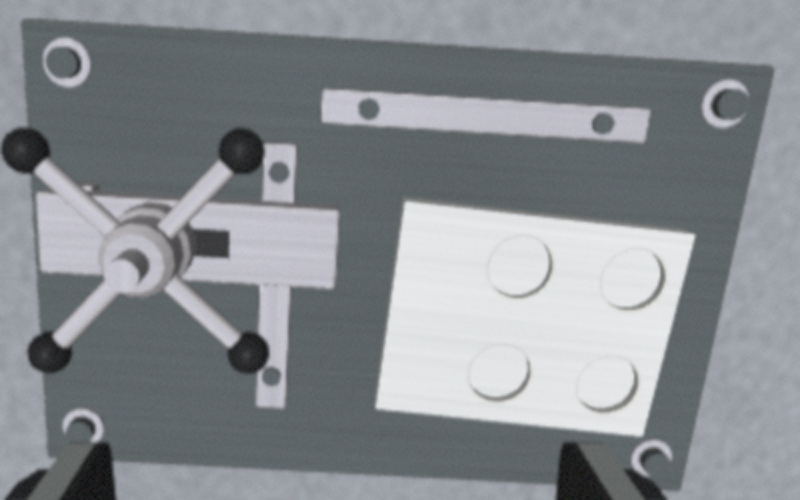

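```bash
cat >> h.py <<'E'
def fit2(model,obs):
    m=np.asarray(model,float)[:,:2];o=np.asarray(obs,float)[:,:2]
    mc,oc=m.mean(0),o.mean(0);a=m-mc;b=o-oc
    th=np.arctan2((a[:,0]*b[:,1]-a[:,1]*b[:,0]).sum(),(a*b).sum())
    r=np.array([[np.cos(th),-np.sin(th)],[np.sin(th),np.cos(th)]]);t=oc-r@mc
    return t,th,(o-(m@r.T+t))
E
python3 - <<'E'
from h import *
s=load("fix1")
z=lambda p:(p[0]/2+155-.25,p[1]/2+85-.25)
P=lambda p,h:px2w(s,z(p),h)
t,th,e=fit2([(35,120),(35,-205),(-175,-205),(-175,120)]/np.array(1000.),[P((22,19),.02),P((774,67),.02),P((682,489),.02),P((49,457),.02)])
print("fix",t,th,(e*1000).round(1).tolist())
t2,th2,e=fit2([(50,65),(50,-65),(-50,-65),(-50,65)]/np.array(1000.),[P((404,201),.032),P((694,234),.032),P((643,436),.032),P((376,409),.032)])
print("nest",t2,th2,(e*1000).round(1).tolist())
def F(p): 
    c,q=np.cos(th),np.sin(th);d=p[:2]-t;return np.array([c*d[0]+q*d[1],-q*d[0]+c*d[1]])*1000
for p in [(321,122),(645,142),(295,147),(284,408)]: print("stop",F(P(p,.03)).round(1))
for p in [(25,150),(241,150),(49,353),(248,353)]:
    q=F(P(p,.081)).round(1);print("ball",q,np.arctan2(q[1]-55,q[0]+50).round(3))
print("nest in fix",F(t2))
E
```

```text
fix [0.62529761 0.03566438] -0.059188341956569475 [[-1.1, -1.6], [-1.6, 2.1], [1.6, 0.9], [1.2, -1.4]]
nest [ 0.53357894 -0.06944863] -0.11065000044952304 [[0.4, 0.0], [-0.1, 0.4], [-0.2, -0.2], [-0.0, -0.3]]
stop [-0.3 -9.9]
stop [  -0.6 -149.3]
stop [-11.4   0.7]
stop [-134.9    0.8]
ball [-12.7  96.6] 0.84
ball [-8.2 18. ] -0.725
ball [-91.9  92.3] 2.414
ball [-87.4  13.6] -2.305
nest in fix [ -85.34022318 -110.35445011]
```

Run:
```python
from h import *
a=-.166;u=np.array([np.cos(a),np.sin(a)])
c=np.array([.4737,.3420])-.018*u
y=a+np.pi/2
grip(.5)
goto([*c,.10],rot(y))
move_l([*c,.005],rate=.12);print(get_tcp_pos(),get_wrist_force())
grip(0,100);print("w",get_gripper_width(),get_clock(),get_wrist_force())
move_l([*c,.12],rate=.15)
print("w",get_gripper_width(),get_clock(),get_wrist_force(),get_torque())
snap("wrist","held1");snap("side","held1s")
```

```text
[0.45649942 0.34539223 0.00559354] [ 0.35906123  0.52949156 -0.14515442]
w 0.18553402421367612 10.6583 [-0.45355823 -1.33025047  5.76485997]
w 0.1813103522090926 11.575 [ 0.20321414  0.26449043 -4.05185669] [-0.02122166  0.08425457 -0.01751952]
```

View pics/held1.png

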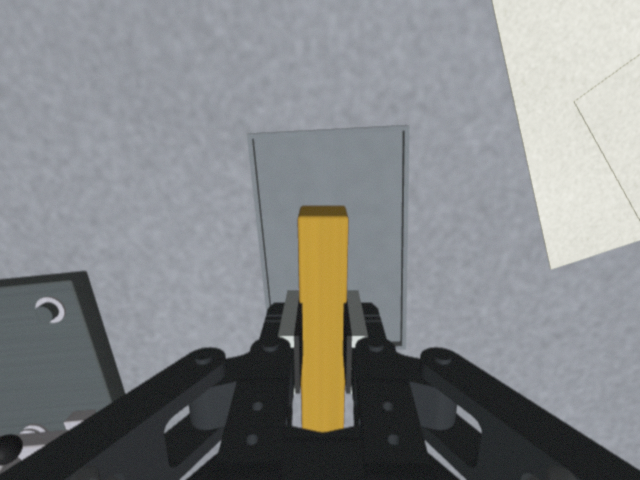

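View pics/held1s.png

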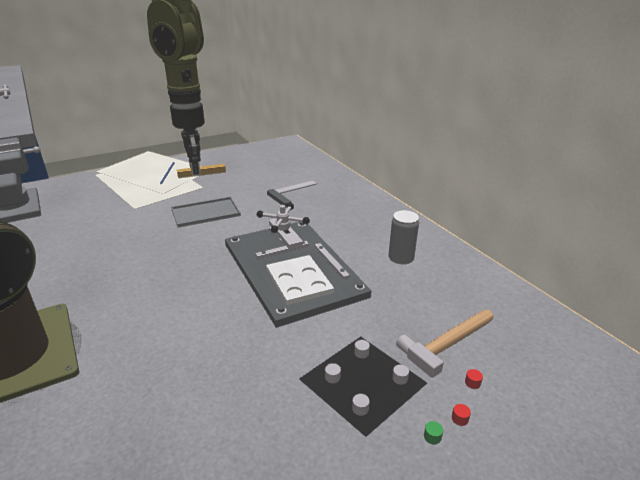

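```bash
cat >> h.py <<'E'
TH=-.0592
T0=np.array([.6253-.0004,.0357+.0007])
def FW(x,y): # fixture mm -> world xy
    c,s=np.cos(TH),np.sin(TH);x/=1000;y/=1000
    return T0+np.array([c*x-s*y,s*x+c*y])
E
python3 - <<'E'
from h import *
y=TH+np.pi/2
p=get_tcp_pos();move_l([p[0],p[1],.17],rate=.2)
goto([*FW(-235,-110),.15],rot(y))
move_l([*FW(-235,-110),.0255],rate=.12)
print(get_wrist_force())
snap("wrist","pre1")
r=move_l([*FW(-180,-110),.0255],rate=.04)if 0 else None
r=move_l([*FW(-173,-110),.0255],rate=.035,stop_force=10)
print(r,get_tcp_pos(),get_wrist_force(),get_clock())
c,s=np.cos(TH),np.sin(TH);d=get_tcp_pos()[:2]-T0;print("fix xy",(c*d[0]+s*d[1])*1000,(-s*d[0]+c*d[1])*1000)
snap("top","push1t");snap("side","push1s")
E
python3 - <<'E'
import cv2
a=cv2.imread('pics/push1t.png')[190:340,220:400];b=cv2.imread('pics/push1s.png')[180:360,200:420]
cv2.imwrite('pics/p1.png',cv2.hconcat([cv2.resize(a,(400,333)),cv2.resize(b,(400,333))]))
E
```

```text
[ 0.13178426 -0.37492703 -4.44423033]
True [ 0.44091938 -0.06270136  0.02422216] [-0.29639663 -0.57966012 -3.57283213] 16.5583
fix xy -177.79494532536023 -109.81304071926304
```

View pics/p1.png

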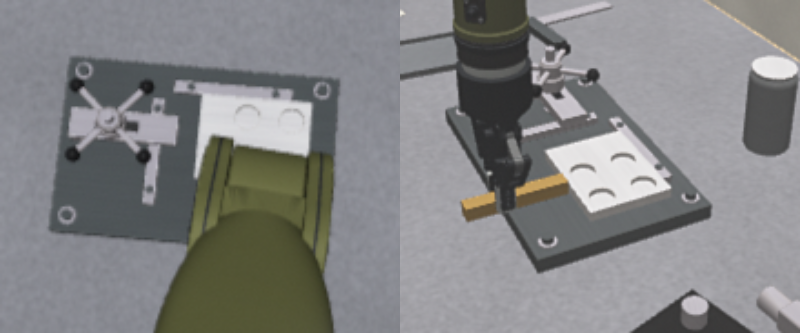

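Run:
```python
from h import *
y=TH+np.pi/2
move_l([*FW(-200,-110),.0255],rate=.08)
move_l([*FW(-200,-110),.13],rate=.2)
goto([*FW(-52,-275),.13],rot(y+np.pi/2))
snap("wrist","aft1")
s=snap("side","aft1s");f=s["frame"][220:340,220:380];cv2.imwrite("pics/aft1z.png",cv2.resize(f,None,fx=4,fy=4,interpolation=cv2.INTER_CUBIC))
print(get_clock(),get_joints())
```

```text
19.425 [-3.98955806e-01  4.50262593e-01 -1.21461397e-01  9.99838890e-01
  1.05108808e-04 -1.91077375e+00]
```

View pics/aft1z.png

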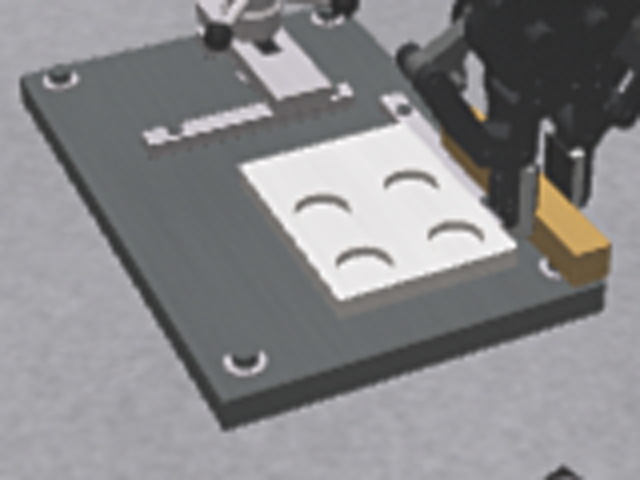

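View pics/aft1.png

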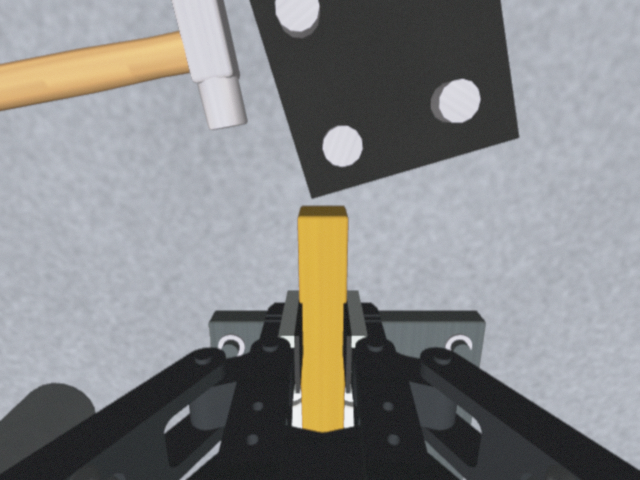

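```bash
cat >> h.py <<'E'
def WF(p):
    c,s=np.cos(TH),np.sin(TH);d=np.asarray(p)[:2]-T0;return np.array([(c*d[0]+s*d[1])*1000,(-s*d[0]+c*d[1])*1000])
E
python3 - <<'E'
from h import *
move_l([*FW(-52,-275),.0255],rate=.12)
r=move_l([*FW(-52,-203),.0255],rate=.035,stop_force=10)
print(r,WF(get_tcp_pos()),get_wrist_force(),get_clock(),get_gripper_width())
if not r or 1:
    r=move_l([*FW(-52,-200),.0255],rate=.02,stop_force=12);print(r,WF(get_tcp_pos()),get_wrist_force())
s=snap("side","push2s");f=s["frame"][220:340,220:380];cv2.imwrite("pics/push2z.png",cv2.resize(f,None,fx=4,fy=4,interpolation=cv2.INTER_CUBIC))
E
```

```text
False [ -52.00437841 -205.49288232] [-1.89162038 -8.22207182 -2.39243508] 22.6583 0.17642149688927894
False [ -51.96669333 -205.45747616] [ -2.36399289 -16.99446962   0.37691092]
```

View pics/push2z.png

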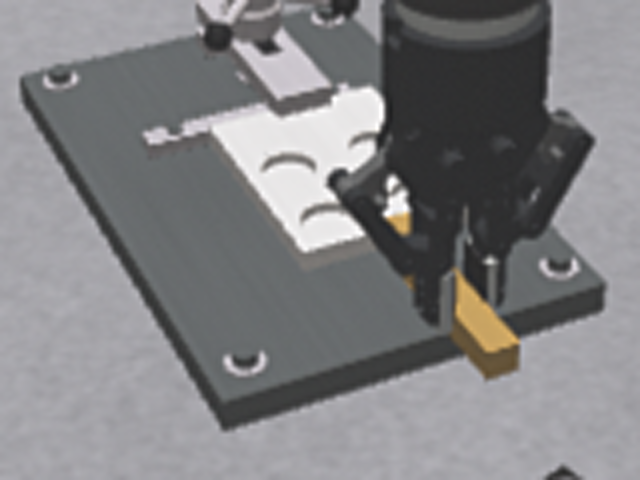

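Run:
```python
from h import *
y=TH+np.pi/2
move_l([*FW(-52,-235),.0255],rate=.08)
move_l([*FW(-52,-235),.13],rate=.2)
goto([*FW(-215,-66),.13],rot(y))
move_l([*FW(-215,-66),.0255],rate=.12)
r=move_l([*FW(-172,-66),.0255],rate=.035,stop_force=14)
print(r,WF(get_tcp_pos()),get_wrist_force(),get_clock())
r=move_l([*FW(-170,-66),.0255],rate=.02,stop_force=12);print(r,WF(get_tcp_pos()),get_wrist_force())
move_l([*FW(-200,-66),.0255],rate=.08)
move_l([*FW(-200,-66),.2],rate=.2)
goto([*FW(-140,-40),.22],rot(TH-np.pi/2))
hold(.2);s=snap("wrist","aft2");print(get_clock())
cv2.imwrite("pics/aft2z.png",cv2.resize(s["frame"][20:270,180:580],None,fx=2,fy=2,interpolation=cv2.INTER_CUBIC))
```

```text
False [-176.63419051  -66.02174971] [-7.23782221 -0.4231837   1.26607592] 28.3
False [-176.6308181   -66.05331307] [-10.71628758   0.24323979   3.5065098 ]
32.9583
```

View pics/aft2.png

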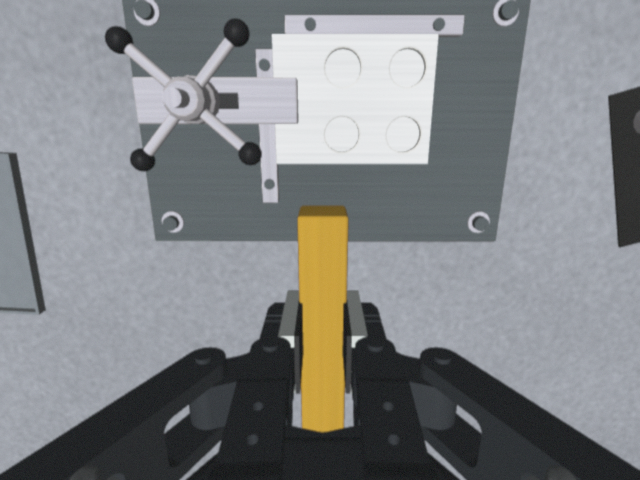

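Run:
```python
from h import *
s=load("aft2");f=s["frame"]
cv2.imwrite("pics/aft2z.png",cv2.resize(f[0:200,240:480],None,fx=3.3,fy=3,interpolation=cv2.INTER_CUBIC))
for n,c in [("FL",(0,0)),("FR",(0,-130)),("NR",(-100,-130)),("NL",(-100,0))]:
    print(n,w2px(s,[*FW(*c),.032]).round(1))
```

```text
FL [270.7  33.2]
FR [437.6  33.1]
NR [427. 163.]
NL [275.7 163.1]
```

View pics/aft2z.png

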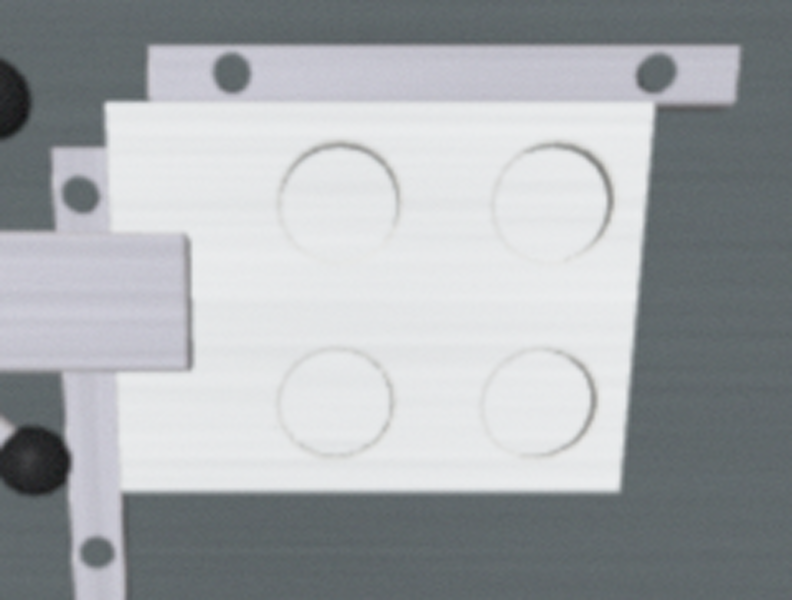

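Run:
```python
from h import *
a=-.107;u=np.array([np.cos(a),np.sin(a)])
c=np.array([.472,.3484])+.017*u
goto([*c,.12],rot(a-np.pi/2))
r=move_l([*c,.0062],rate=.12,stop_force=8);print(r,get_tcp_pos(),get_wrist_force())
grip(.45);print(get_gripper_width(),get_tcp_pos())
move_l([*c,.2],rate=.2)
snap("wrist","tray2");print(get_clock())
```

```text
True [0.4879432  0.3451331  0.00634108] [-1.12953804 -0.82589883  2.72839729]
0.4521547567018867 [0.48613243 0.34420114 0.00435891]
36.7417
```

View pics/tray2.png

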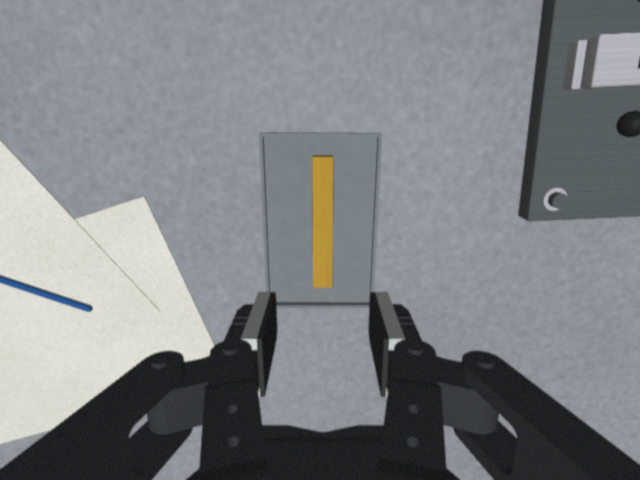

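Run:
```python
from h import *
grip(0,60)
ax=np.array([-50.,55.]);r=44.
def pose(a,k0=0.055):
    p=FW(ax[0]+r*np.cos(a),ax[1]+r*np.sin(a))
    yw=TH+.055+np.pi/2+np.pi+.95*(a-.055)-.03
    return p,yw
p,yw=pose(.055)
goto([*p,.17],rot(yw));print(get_joints())
r1=move_l([*p,.071],rate=.1,stop_force=8);print(r1,get_wrist_force(),get_tcp_pos(),get_clock())
snap("wrist","nut0");snap("side","nut0s")
# feasibility of all poses
for a in np.linspace(.055,-6.35,20):
    q,yw=pose(a);j=ik([*q,.07],rot(yw));print(None if j is None else np.round(j,2)[[0,5]],end=' ')
```

```text
[ 1.51257640e-01  4.67023565e-01  1.73285213e-02  1.12096903e+00
  7.49781647e-04 -2.95694784e+00]
False [-0.68491261 -0.07492644  0.53368322] [0.62289834 0.09422037 0.07173342] 39.4417
[ 0.15 -2.96] [ 0.13 -2.66] [ 0.11 -2.36] [ 0.09 -2.05] [ 0.09 -1.74] [ 0.09 -1.42] [ 0.1  -1.09] [ 0.12 -0.75] [ 0.14 -0.41] [ 0.17 -0.06] [0.19 0.29] [0.21 0.63] [0.23 0.97] [0.24 1.29] [0.23 1.61] [0.22 1.92] [0.21 2.23] [0.19 2.52] [0.17 2.82] [0.14 3.12]
```

View pics/nut0s.png

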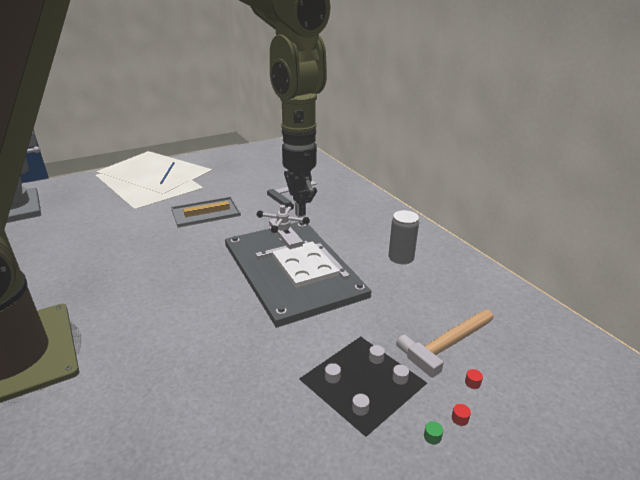

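View pics/nut0.png

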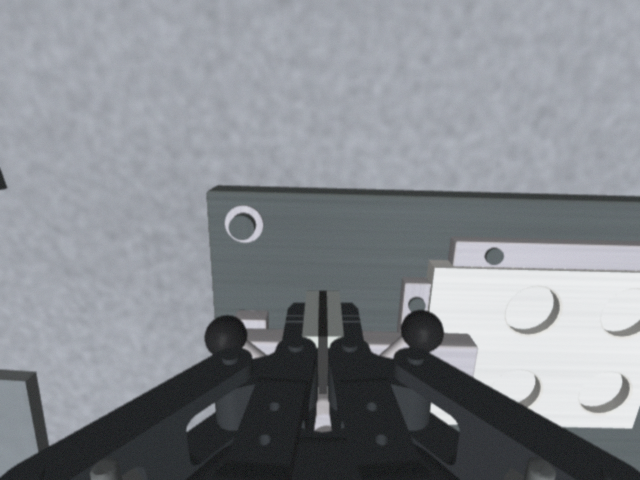

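Run:
```python
from h import *
ax=np.array([-50.,55.]);r=44.
def pose(a):
    p=FW(ax[0]+r*np.cos(a),ax[1]+r*np.sin(a))
    return p,TH+.055+np.pi/2+np.pi+.95*(a-.055)-.03
a=.055
while a>-5.2:
    a-=.3
    p,yw=pose(a);phi=max(.73,-a+.42)
    st=move_l([*p,.0715-.00133*(phi-.73)],ori=rot(yw),rate=.06,stop_force=18)
    f=get_wrist_force();t=WF(get_tcp_pos())-ax
    print(round(a,2),st,f.round(1),round(np.arctan2(t[1],t[0]),3),round(get_clock(),1))
    if st: break
snap("wrist","nut1");snap("side","nut1s");snap("top","nut1t")
```

```text
-0.24 False [0.1 0.8 0.4] -0.243 40.0
-0.54 False [ 1.3  3.  -0.1] -0.517 40.4
-0.84 False [1.1 2.4 0.3] -0.828 40.8
-1.15 False [2.9 0.9 0.5] -1.134 41.3
-1.45 False [3.5 0.7 0.8] -1.437 41.7
-1.75 False [ 2.9 -0.8  0.8] -1.74 42.1
-2.04 False [ 1.7 -1.9  1. ] -2.044 42.6
-2.34 False [ 1.7 -2.   2.6] -2.344 43.0
-2.64 False [ 0.9 -2.3  2.2] -2.642 43.4
-2.94 False [ 1.1 -3.1  2. ] -2.941 43.9
-3.24 False [ 1.6 -2.8  0.8] 3.044 44.3
-3.54 False [ 0.3 -3.1  1.5] 2.749 44.7
-3.84 False [-0.8 -2.1  0.6] 2.451 45.2
-4.14 False [-1.8 -1.7  0.9] 2.152 45.6
-4.44 False [-2.9 -2.3  0.3] 1.85 46.0
-4.74 False [-2.9  0.7 -0.6] 1.545 46.5
-5.04 False [-1.4  0.8  0.5] 1.241 46.9
-5.34 False [-1.7  1.1 -0.1] 0.938 47.3
```

View pics/nut1.png

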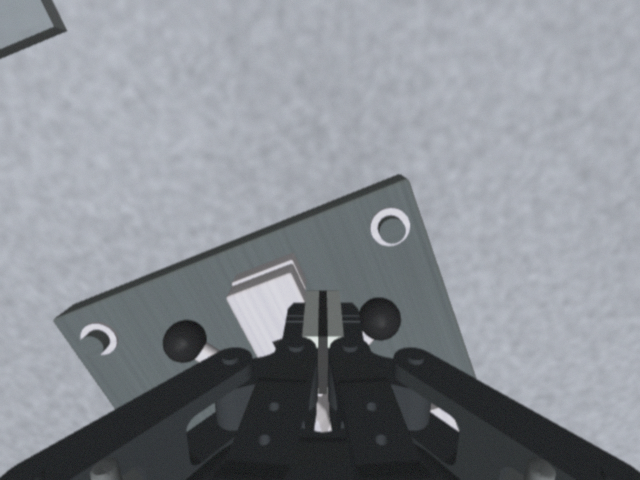

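Run:
```python
from h import *
ax=np.array([-50.,55.]);r=44.
s=load("nut1");b=WF(px2w(s,(380,319),.074))-ax;print("ball",b,np.arctan2(b[1],b[0]))
def pose(a):
    p=FW(ax[0]+r*np.cos(a),ax[1]+r*np.sin(a))
    return p,TH+.055+np.pi/2+np.pi+.95*(a-.055)-.03
a=-5.345
while a>-6.3:
    a-=.1
    p,yw=pose(a);phi=max(.73,-a+.42)
    st=move_l([*p,.0715-.00133*(phi-.73)],ori=rot(yw),rate=.04,stop_force=18)
    f=get_wrist_force();t=WF(get_tcp_pos())-ax
    print(round(a,2),st,f.round(1),round(np.arctan2(t[1],t[0])-2*np.pi,3),round(get_clock(),1))
    if st or np.hypot(f[0],f[1])>22: break
snap("wrist","nut2")
```

```text
ball [48.68519181 28.22681877] 0.525420974471728
-5.44 False [-2.4  2.4 -0.4] -5.444 47.8
-5.54 False [-1.4  1.3 -1.4] -5.545 48.0
-5.64 False [-1.1  2.3  0.3] -5.644 48.3
-5.74 False [-1.8  2.7 -0.3] -5.74 48.5
-5.84 False [-1.4  3.9  0.3] -5.838 48.8
-5.94 False [-2.   4.8  0.2] -5.936 49.0
-6.04 False [-1.4  5.   0. ] -6.031 49.3
-6.14 False [-0.9  6.4 -0.5] -6.125 49.6
-6.24 False [-1.   6.7 -0.1] -6.218 49.8
-6.34 False [-0.1  8.2 -0.2] -6.309 50.1
```

View pics/nut2.png

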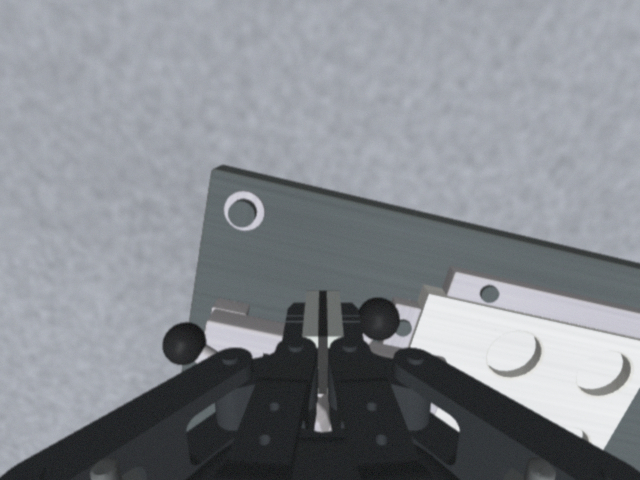

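Run:
```python
from h import *
ax=np.array([-50.,55.]);r=44.
s=load("nut2");b=WF(px2w(s,(379,319),.072))-ax;print("ball",b,np.arctan2(b[1],b[0]))
yw=yaw()
for a,stp in((-6.39,15),(-6.2,None)):
    p=FW(ax[0]+r*np.cos(a),ax[1]+r*np.sin(a));z=get_tcp_pos()[2]
    st=move_l([*p,z],rate=.04,stop_force=stp);print(st,get_wrist_force())
move_l([*p,.2],rate=.2)
grip(.6)
goto([*FW(-70,-20),.22],rot(TH-np.pi/2));hold(.2);snap("wrist","clamp")
goto([.52,-.34,.22],rot(-np.pi/2));hold(.2);snap("wrist","mat1");snap("top","t2");print(get_clock())
```

```text
ball [ 51.38860372 -22.84408644] -0.41830081463302415
False [-0.13114656  8.92676997 -1.36878097]
False [ 1.23141497  2.3148398  -0.5630138 ]
62.3333
```

View pics/clamp.png

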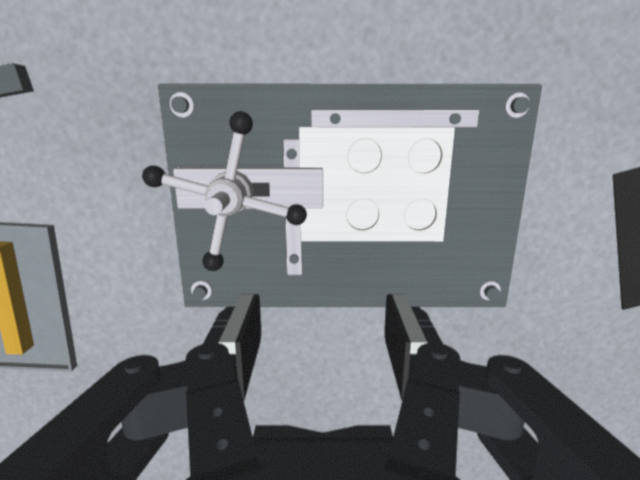

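View pics/mat1.png

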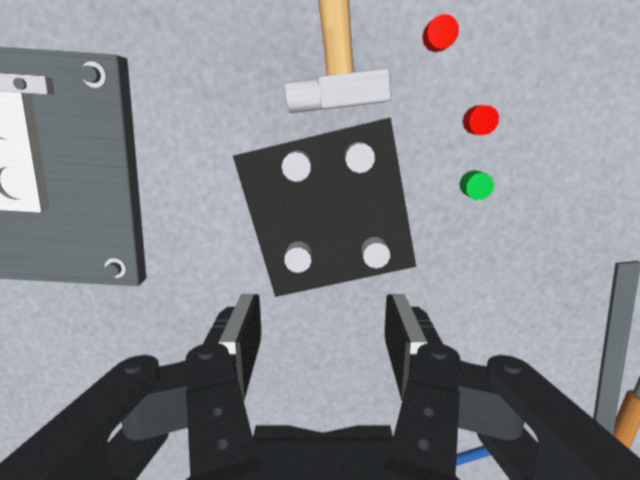

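Run:
```python
from h import *
s=load("clamp");ax=np.array([-50,55])
for uv in [(241,123),(153,176),(297,214),(213,261)]:
    b=WF(px2w(s,uv,.072))-ax;print("ball",b.round(1),(np.arctan2(b[1],b[0])%(np.pi/2)).round(3))
for q in [(-76,-91),(-76,-39),(-24,-91),(-24,-39)]:print(q,w2px(s,[*FW(*q),.032]).round(1))
f=s["frame"];o=f.copy()
cv2.imwrite("pics/clampz.png",cv2.resize(f[95:255,280:500],None,fx=3.5,fy=3.5,interpolation=cv2.INTER_CUBIC))
m=load("mat1");g=cv2.cvtColor(m["frame"],cv2.COLOR_BGR2HSV)
mask=cv2.inRange(g,(0,0,190),(180,45,255))
mask[:, :240]=0;mask[:125]=0;mask[280:]=0;mask[:,420:]=0
n,_,st,c=cv2.connectedComponentsWithStats(mask)
for i in range(1,n):
    if st[i,4]>100: print(st[i],c[i].round(1),px2w(m,c[i],.023).round(4))
```

```text
ball [ 53.7 -15.6] 1.288
ball [15.1 54. ] 1.298
ball [-14.8 -55.1] 1.308
ball [-54.3  14.4] 1.311
(-76, -91) [401.6 215. ]
(-76, -39) [343.5 215.1]
(-24, -91) [405.4 155.9]
(-24, -39) [344.5 156. ]
[240 125  30  27 399] [249.8 138.1] [ 0.5804 -0.2773  0.023 ]
[396 126  24  28 253] [409.3 140.6] [ 0.5782 -0.4155  0.023 ]
[346 144  28  28 618] [359.7 157.5] [ 0.5638 -0.3729  0.023 ]
[282 153  28  28 609] [295.8 166.3] [ 0.5562 -0.3166  0.023 ]
[407 163  13  56 335] [414.6 192.1] [ 0.533  -0.4234  0.023 ]
[ 240  190   28   90 1034] [248.3 247.2] [ 0.4804 -0.27    0.023 ]
[364 243  26  25 486] [376.2 255. ] [ 0.4725 -0.3912  0.023 ]
[285 248  26  24 481] [297.3 259.5] [ 0.468 -0.316  0.023]
```

View pics/clampz.png

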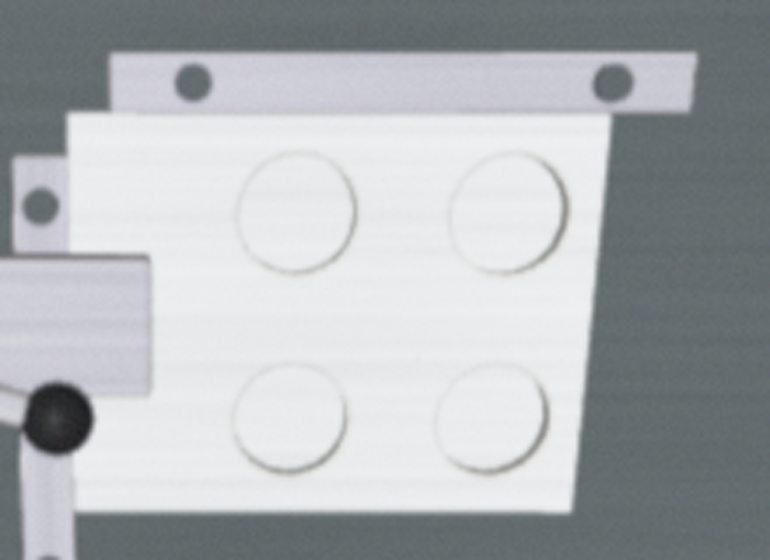

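Run:
```python
from h import *
for n,i in(("t2",0),):
    f=load(n)["frame"];cv2.imwrite("pics/t2z.png",cv2.resize(f[200:320,230:390],None,fx=5,fy=5,interpolation=cv2.INTER_CUBIC))
s=load("top1");f=s["frame"];cv2.imwrite("pics/t1z.png",cv2.resize(f[200:320,230:390],None,fx=5,fy=5,interpolation=cv2.INTER_CUBIC))
```

```text
(no output)
```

View pics/t2z.png

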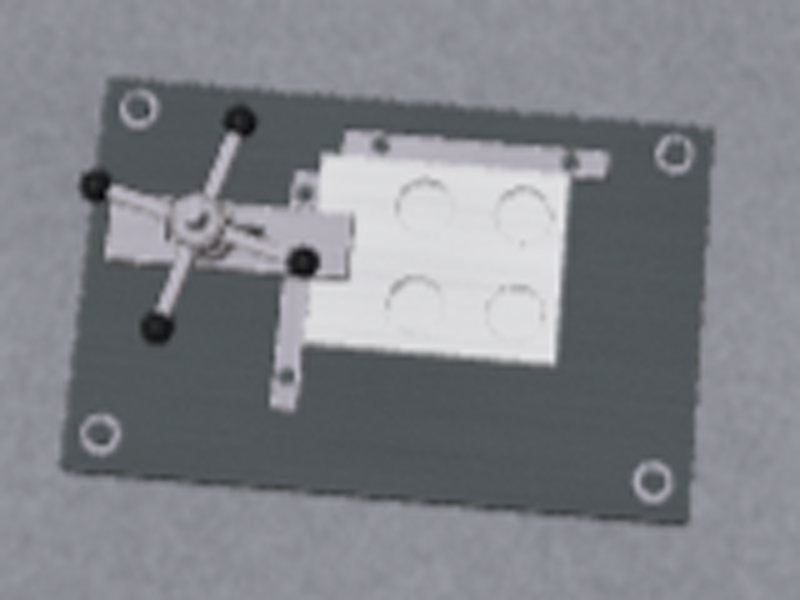

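Run:
```python
from h import *
s=load("t2")
P=[WF(px2w(s,(230+u/5-.4,200+v/5-.4),.072)) for u,v in [(239,122),(156,328),(95,185),(302,262)]]
for a,b in((0,1),(2,3)):
    d=P[a]-P[b];print(P[a].round(1),P[b].round(1),(np.arctan2(d[1],d[0])%(np.pi/2)).round(3))
```

```text
[ 3.2 40. ] [-105.1   70.1] 1.3
[-35.5 109. ] [-65.7   1. ] 1.298
```

Run:
```python
from h import *
s=load("aft2");print("aft2")
for u,v in [(342.9,67.2),(407.6,67.7),(341.7,134.3),(403.3,134.2)]: print(WF(px2w(s,(u-.35,v-.35),.032)).round(1),end=' ')
s=load("clamp");print("\nclamp")
for u,v in [(296.5,213.5),(508.5,213),(290,418),(492,418)]: print(WF(px2w(s,(u/3.5+280-.35,v/3.5+95-.35),.032)).round(1),end=' ')
for u,v in [(67,113),(611,113),(572,512),(75,512)]: print(WF(px2w(s,(u/3.5+280-.35,v/3.5+95-.35),.032)).round(1),end=' ')
s=load("fix1");print("\nfix1 in nest")
t=np.array([.53357894,-.06944863]);th=-.11065
for u,v in [(520,267),(632,279),(499,372),(607,383)]:
    d=px2w(s,(u/2+155-.25,v/2+85-.25),.032)[:2]-t;c,q=np.cos(th),np.sin(th);print(np.array([c*d[0]+q*d[1],-q*d[0]+c*d[1]])*1000)
```

```text
aft2
[-24.1 -56.3] [ -24.5 -108. ] [-75.8 -56.1] [ -75.8 -107.8] 
clamp
[-23.7 -56. ] [ -23.7 -107.7] [-75.1 -56. ] [ -75.2 -107.6] [-0.1 -0.4] [  -0.3 -130.2] [-100.5 -130.5] [-100.4   -0.5] 
fix1 in nest
[26.49971192  9.2401759 ]
[ 26.49774074 -42.03192111]
[-24.79746218   9.73811885]
[-24.77299038 -41.88104895]
```

```bash
cat >> h.py <<'E'
POCK=[(-24,-56.1),(-24,-107.8),(-75.8,-56.1),(-75.8,-107.8)]
def pick(b,yw=TH,op=.45):
    grip(op)
    goto([*b,.09],rot(yw))
    move_l([*b,.013],rate=.12,stop_force=10)
    grip(0,60);w=get_gripper_width();p=get_tcp_pos()
    move_l([p[0],p[1],.10],rate=.18)
    print("picked",w,get_gripper_width(),round(get_clock(),1));return get_gripper_width()
def place(k,yw=TH,dx=0,dy=0):
    x,y=POCK[k];q=FW(x+dx,y+dy)
    goto([*q,.10],rot(yw));w=get_gripper_width();print("w",w)
    if w<.2: return False
    move_l([*q,.048],rate=.15)
    st=move_l([*q,.0365],rate=.03,stop_force=6)
    z=get_tcp_pos()[2];print("place",st,z,get_wrist_force().round(1),WF(get_tcp_pos()))
    return z
E
python3 - <<'E'
from h import *
m=load("mat1")
for u,v in[(287,112),(340,106),(389,102),(389,72)]:print(px2w(m,(u,v),.02).round(3))
pick([.468,-.316]);print(place(0),get_gripper_width())
snap("side","pl0s")
f=load("pl0s")["frame"];cv2.imwrite("pics/pl0z.png",cv2.resize(f[180:340,220:400],None,fx=4,fy=3.5,interpolation=cv2.INTER_CUBIC))
E
```

```text
[ 0.602 -0.31   0.02 ]
[ 0.607 -0.355  0.02 ]
[ 0.61  -0.397  0.02 ]
[ 0.633 -0.395  0.02 ]
picked 0.26776702287083254 0.2671117374943385 65.7
w 0.26802454758029604
place True 0.04299353610864363 [-1.2 -0.5  6.9] [-22.24853928 -56.3448501 ]
0.04299353610864363 0.26563009597365056
```

View pics/pl0z.png

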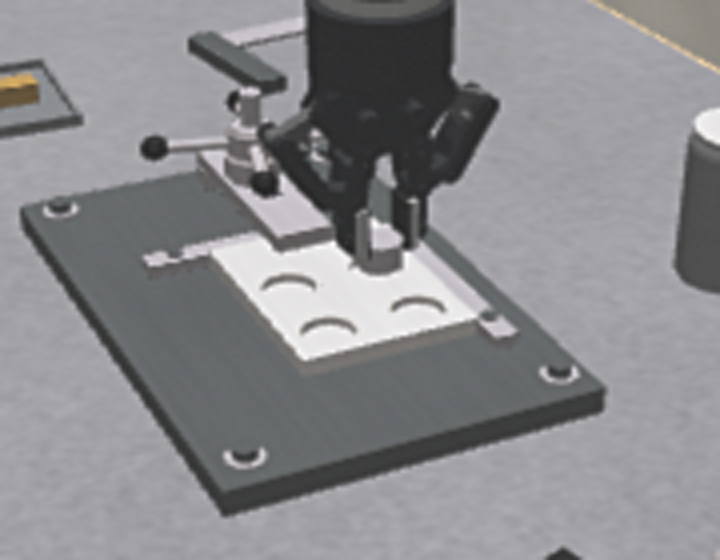

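Run:
```python
from h import *
p=FW(-24,-56.1)
move_l([*p,.0455],rate=.05);hold(.2);print(WF(get_tcp_pos()),get_tcp_pos()[2],get_wrist_force())
for dx,dy in((0,0),(-1,0),(1,0),(0,1),(0,-1),(-1.5,0),(1.5,0),(0,1.5),(0,-1.5)):
    p=FW(-24+dx,-56.1+dy)
    move_l([*p,.0455],rate=.03)
    st=move_l([*p,.0365],rate=.025,stop_force=6);t=get_tcp_pos()
    print(dx,dy,st,t[2].round(4),WF(t).round(1),get_wrist_force().round(1),get_clock())
    if t[2]<.0395: break
    move_l([*p,.0455],rate=.03)
```

```text
[-24.28609327 -56.07687659] 0.04518463657504671 [ 0.95656401  0.02923067 -0.79619875]
0 0 True 0.0364 [-24.2 -56.1] [ 0.1 -0.5  3.5] 68.8917
```

```bash
cat >> h.py <<'E'
def place2(k,yw=TH):
    x,y=POCK[k];q=FW(x,y)
    goto([*q,.10],rot(yw));w=get_gripper_width()
    if w<.2: print("lost",w);return False
    move_l([*q,.0465],rate=.15);hold(.15)
    for dx,dy in((0,0),(-1,0),(1,0),(0,1),(0,-1),(-1.5,0),(1.5,0),(0,1.5),(0,-1.5)):
        p=FW(x+dx,y+dy)
        if dx or dy: move_l([*p,.0455],rate=.04)
        st=move_l([*p,.036],rate=.025,stop_force=6);t=get_tcp_pos()
        print(dx,dy,st,t[2].round(4),WF(t).round(1),get_wrist_force().round(1),get_clock())
        if t[2]<.0395: break
        move_l([*p,.0455],rate=.04)
    else: return False
    rel(k);return True
def rel(k):
    grip(.40);t=get_tcp_pos();move_l([t[0],t[1],.10],rate=.18)
E
python3 - <<'E'
from h import *
rel(0)
snap("side","a0s")
pick([.4725,-.3912]);print(place2(2))
snap("side","a1s")
E
```

```text
picked 0.2655124802530014 0.27241336197278043 73.1
0 0 True 0.0429 [-74.7 -56.2] [-1.  -0.6  4.9] 75.5083
-1 0 True 0.0365 [-76.8 -56.1] [-0.5 -0.7  3.8] 76.4
True
```

View pics/a1s.png

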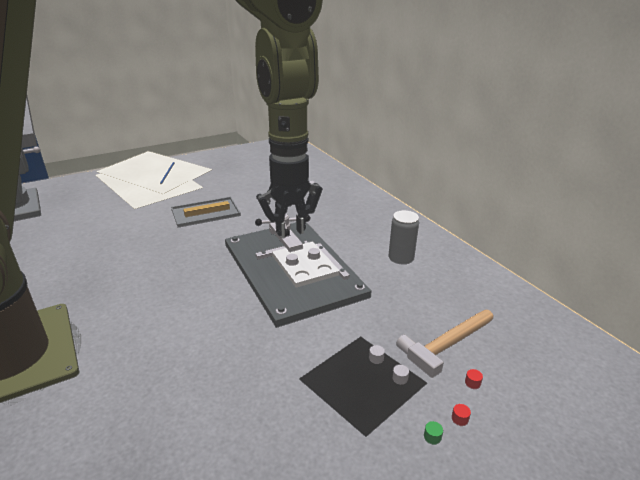

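Run:
```python
from h import *
pick([.5562,-.3166],yw=np.pi/2,op=.42);print(place2(1))
w=pick([.5638,-.3729],yw=np.pi/2,op=.42);print(place2(3))
print(get_clock())
t=get_tcp_pos();move_l([t[0],t[1],.2],rate=.2)
goto([*FW(-70,-20),.22],rot(TH-np.pi/2));hold(.2);snap("wrist","end1");snap("side","end1s");snap("top","end1t")
```

```text
picked 0.25969540891730764 0.2635881001374944 81.0
0 0 True 0.0431 [ -23.  -108.2] [-1.3 -0.   5.7] 83.7083
-1 0 True 0.0428 [ -24.7 -108.3] [-1.2  0.   5.6] 84.4667
1 0 True 0.0433 [ -22.7 -108.1] [-0.   0.5  4.5] 85.2167
0 1 True 0.0432 [ -23.7 -107.1] [ 0.1 -0.4  5. ] 85.9667
0 -1 True 0.0421 [ -24.3 -109.1] [ 0.1  0.2 -0.8] 86.725
-1.5 0 True 0.0429 [ -25.1 -108.3] [-0.8 -0.2  5.2] 87.4833
1.5 0 True 0.0433 [ -22.3 -108. ] [-0.8  0.5  4.5] 88.2333
0 1.5 True 0.0433 [ -23.7 -106.6] [-0.9 -0.2  4.1] 88.9833
0 -1.5 True 0.0365 [ -24.2 -109.3] [-1.   0.1  3.9] 89.875
True
picked 0.2698294414340989 0.26610584313289093 94.4
0 0 True 0.0432 [ -74.8 -108.1] [-0.6 -0.   5.5] 97.1583
-1 0 True 0.0428 [ -76.5 -108.3] [-1.  -1.4  4.8] 97.9167
1 0 True 0.0433 [ -74.6 -108.1] [-0.9 -0.4  4.7] 98.6667
0 1 True 0.0432 [ -75.5 -107.2] [-1.3 -0.5  5.6] 99.4167
0 -1 True 0.042 [ -76.3 -109.1] [ 0.3  0.5 -1. ] 100.175
-1.5 0 True 0.0428 [ -76.9 -108.3] [-1.7 -0.4  5.3] 100.9333
1.5 0 True 0.0434 [ -74.1 -108. ] [ 0.3 -0.2  4.1] 101.675
0 1.5 True 0.0433 [ -75.5 -106.6] [-0.7 -0.1  5.4] 102.425
0 -1.5 True 0.0366 [ -76.  -109.3] [-0.6  0.1  5.2] 103.3167
True
104.1
```

View pics/end1.png

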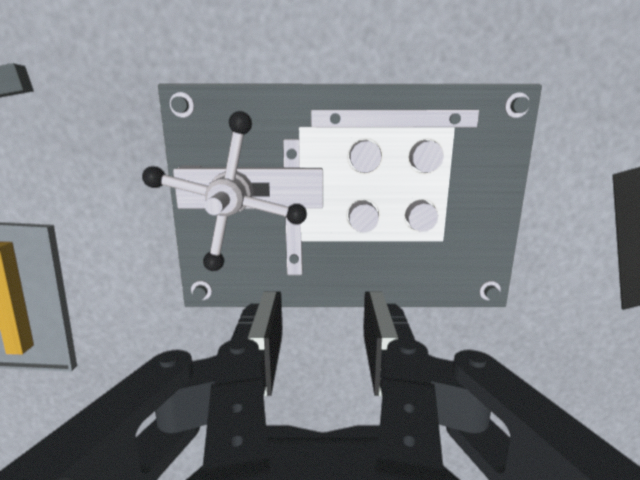

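View pics/end1s.png

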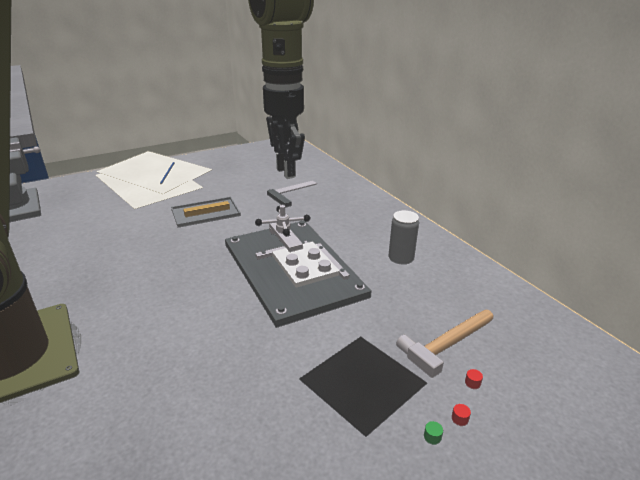

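Run:
```python
from h import *
f=load("end1")["frame"]
cv2.imwrite("pics/end1z.png",cv2.resize(f[95:255,280:500],None,fx=3.5,fy=3.5,interpolation=cv2.INTER_CUBIC))
goto([0.40,0.20,0.28],rot(-np.pi/2));hold(.5)
s=snap("wrist","tray3");print(get_clock(),get_wrist_force())
hsv=cv2.cvtColor(s["frame"],cv2.COLOR_BGR2HSV);m=cv2.inRange(hsv,(15,120,60),(35,255,255))
c=max(cv2.findContours(m,0,1)[0],key=cv2.contourArea);b=cv2.boxPoints(cv2.minAreaRect(c))
W=np.array([px2w(s,p,.021) for p in b]);print(W.round(4),W.mean(0))
```

```text
110.3917 [-0.58716913 -0.35953568 -0.70727315]
[[0.533  0.347  0.021 ]
 [0.533  0.3268 0.021 ]
 [0.4144 0.3395 0.021 ]
 [0.4144 0.3617 0.021 ]] [0.47368709 0.34377033 0.021     ]
```

View pics/end1z.png

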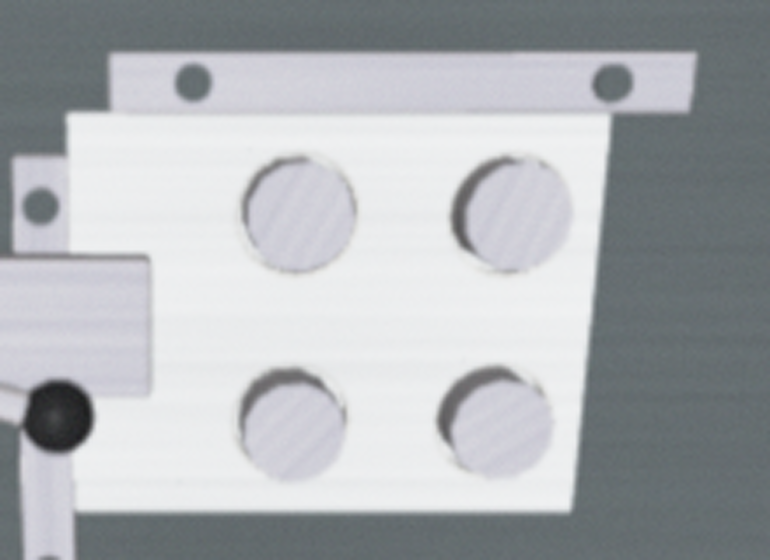

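View pics/tray3.png

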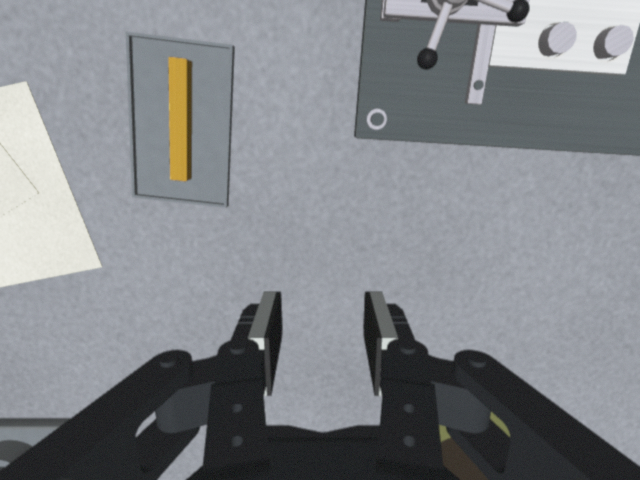

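Run:
```python
from h import *
s=load("end1")
for (u,v),k in zip([(300,215),(520,213),(296,430),(503,428)],POCK_:=[POCK[0],POCK[1],POCK[2],POCK[3]]): print(WF(px2w(s,(u/3.5+280-.35,v/3.5+95-.35),.045)).round(1),k)
job_done()
```

```text
[-22.8 -55.4] (-24, -56.1)
[ -22.4 -107. ] (-24, -107.8)
[-74.9 -56.2] (-75.8, -56.1)
[ -74.4 -107.1] (-75.8, -107.8)
the job is handed in; nothing more can be done
```

The job is handed in at about 110 s of the 210 s allowed; the hand-in gave no verdict.

**What I did**
- I pushed the nest plate with the held drift: far, then left, then far again.
- I laid the drift back in its tray, then turned the star nut clockwise with the shut fingers until it was tight.
- I loaded all four blanks from the mat, one to a pocket. One blank had been knocked aside on the mat; I picked it from its new place.

**What the last checks showed**
- **Plate:** the camera shows no gap at either stop, and all four corners measure within about 0.5 mm of flush.
- **Clamp:** two cameras put the nut at about 6.55 rad just after clamping, and the wrist picture after loading looked the same. The reading while I was still pushing was about 6.7–6.8 rad, so the nut either sprang back a little or that closer view was off. That is past 6.4 rad, with a smaller margin than I aimed for. I could not read the strap's force on the plate directly.
- **Blanks:** each one met a stop at the pocket-floor height. Their centres measure within about 2 mm of the pocket centres.
- **Placing:** the two right-hand blanks caught the pocket rim several times and needed a small search before they dropped in. The near left one needed one extra nudge, and the first a second try.
- **Drift:** it lies in the tray within about 5 mm of the tray's centre.
- **Bystanders:** the hammer, square and oil tin look unmoved in the side pictures. I did not measure them.

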